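Find the weak spring among three press pads and push its tag down

ROBOT

A 6-joint arm with a two-finger parallel gripper is mounted at the origin on the work surface. World frame = base frame: x ahead of the robot, y to its left, z up, the work surface at z = 0. Lengths are in m, angles in degrees, forces in N, time in s.
With the tool pointing down it reaches from about 0.325 to 0.775 m from the base axis. Payload 5.5 kg.
Tool frame: the origin (TCP) lies at the centre of the arm's flange, where the gripper is bolted on; the fingertips stand 182 mm ahead of it and the grasp point (between the pads) lies 163 mm ahead of it; z points along the fingers, y is the direction in which the jaws open and shut (so a half turn about z gives the same grasp; the last joint's range is limited). The gripper opens to 88 mm and grips with 3 to 60 N. Pads are 20 mm wide; open, the fingers measure 115 mm over their backs; the gripper's body (75 mm by 178 mm) begins 61 mm behind the grasp point.
Start: joints at [-78.421, 5.22, 70.514, -0, 104.267, -3.249], TCP at [0.154, -0.58, 0.405] pointing down, gripper open.
Joint ranges: [-164.24, 164.24], [-49.07, 125.15], [9.68, 141.18], [-86.29, 266.29], [3.28, 154.24], [-151.56, 151.56]. Speed limits (degrees/s): [147.25, 147.25, 172.46, 180, 180, 180].

INTERFACE

Orientations are given as [roll, pitch, yaw] about the fixed x, y, z axes, in that order (R = Rz(yaw) Ry(pitch) Rx(roll)).
In Python, from station import r gives the robot as it stands. The module is installed in compiled form; this text tells all that it offers. Calls block until the motion is done:
- r.reach(position, orientation): joint-space move of the TCP to a pose.
- r.servo_line(position, rotation=None, speed=0.15): straight line of the TCP; rotation=None keeps the orientation; speed is the mean speed in m/s.
- r.move_joints(angles): joint-space move.
- r.let_go() and r.grab(squeeze=None): open the fingers fully, or close them until they stop; squeeze is the grip in N (None keeps the last).
- r.wait(seconds).
- r.inverse_kinematics(position, orientation): joint angles nearest the present ones, or None.
- r.sense(): the state.
- r.snapshot(name): name is "side" or "top" or "wrist"; returns a dict with "frame" (420x560x3 uint8, red, green, blue), "fx", "fy", "cx", "cy" (pixels), "dist_coeffs" ([k1, k2, p1, p2, k3] as OpenCV has them; the pictures are not rectified), "R" (3x3) and "t" (3): a world point X has camera coordinates R X + t. Camera axes: x right, y down, z forward; pixel columns grow to the right and rows downward; lengths in m; the calibration is good to about 2 mm. A picture is of the moment at which its call begins. There is no depth.
A pose or a line that the arm cannot do raises r.IKError and nothing moves.
- r.hand_in(): hands the job in, once; it reports no verdict.
The state is a dict: "clock": time; "joints": joint angles; "joint_vel": joint speeds; "joint_torque": joint torques, N m; "tcp_pos": TCP position; "orientation": TCP orientation; "contact_force": force on the tool from outside, world axes, zero at the start; "torque": the same for the moment, N m; "opening": finger opening in m.
Only numpy, scipy, OpenCV 4.12 (cv2) and the standard library are available. Lean on these libraries where they do the work, as an engineer would, in place of code of your own. Each camera call takes 0.05 s, during which the arm holds its last target.

TASK

These three sprung pads hold down picture frames in the press, and one of them has a weak spring. Press each pad down with the fingertips about half-way or more, working from the robot's left to its right and letting each come back up, to find the softest; then push the tag on that pad's stand fully down and draw back. Leave the other two tags up, pull no tag upwards, and grasp, lift or shift nothing else on the bench.

Things in the scene. Friction and masses are not known exactly. Their poses are not given: they have to be found in the camera images.
- stand_a: one of three alike fixed test stands in a row across the bench, at least 200 mm apart, left = robot's left, world +y: plywood base 170 x 80 x 18 mm, sprung round pad at one end, metal tag at the other. Origin: centre of the underside, on the bench; x along the 170 mm from pad (x = -40 mm) to tag (x = +45 mm), z up. Letters a, b, c tell neither place nor softness
- pad_a (a joint): how far the pad of stand_a is pressed down, m: 0 to 0.001 up at rest, 0.012 at its stop; a coil spring brings it back. A trial press of 5 to 10 mm tells: at 8 mm the softest pad pushes back with about 3 N, the two others with 6 to 9 N (at most 14 N at the stop)
- pad_a_top (a point): centre of the upper face of the pad of stand_a, a cork disc 44 mm across on a 48 mm steel disc, together 14 mm thick; 72 mm above the bench at rest; moves with the pad
- tag_a (a joint): how far the tag of stand_a is pushed down, m: starts between 0 and 0.003, fully down at its stop 0.016; slides straight down against about 3 N of friction (more when pushed fast) and stays where it is left; negative = pulled up
- tag_a_top (a point): centre of the flat top of the tag of stand_a, a level thumb tab 18 mm along the stand's x, 28 mm along its y, 5 mm thick, on a thin plate in a wooden guide whose top is 45 mm above the bench; the tab's top is 72 to 75 mm above the bench at the start, 59 mm when fully down; moves with the tag
- stand_b: one of three alike fixed test stands in a row across the bench, at least 200 mm apart, left = robot's left, world +y: plywood base 170 x 80 x 18 mm, sprung round pad at one end, metal tag at the other. Origin: centre of the underside, on the bench; x along the 170 mm from pad (x = -40 mm) to tag (x = +45 mm), z up. Letters a, b, c tell neither place nor softness
- pad_b (a joint): how far the pad of stand_b is pressed down, m: 0 to 0.001 up at rest, 0.012 at its stop; a coil spring brings it back. A trial press of 5 to 10 mm tells: at 8 mm the softest pad pushes back with about 3 N, the two others with 6 to 9 N (at most 14 N at the stop)
- pad_b_top (a point): centre of the upper face of the pad of stand_b, a cork disc 44 mm across on a 48 mm steel disc, together 14 mm thick; 72 mm above the bench at rest; moves with the pad
- tag_b (a joint): how far the tag of stand_b is pushed down, m: starts between 0 and 0.003, fully down at its stop 0.016; slides straight down against about 3 N of friction (more when pushed fast) and stays where it is left; negative = pulled up
- tag_b_top (a point): centre of the flat top of the tag of stand_b, a level thumb tab 18 mm along the stand's x, 28 mm along its y, 5 mm thick, on a thin plate in a wooden guide whose top is 45 mm above the bench; the tab's top is 72 to 75 mm above the bench at the start, 59 mm when fully down; moves with the tag
- stand_c: one of three alike fixed test stands in a row across the bench, at least 200 mm apart, left = robot's left, world +y: plywood base 170 x 80 x 18 mm, sprung round pad at one end, metal tag at the other. Origin: centre of the underside, on the bench; x along the 170 mm from pad (x = -40 mm) to tag (x = +45 mm), z up. Letters a, b, c tell neither place nor softness
- pad_c (a joint): how far the pad of stand_c is pressed down, m: 0 to 0.001 up at rest, 0.012 at its stop; a coil spring brings it back. A trial press of 5 to 10 mm tells: at 8 mm the softest pad pushes back with about 3 N, the two others with 6 to 9 N (at most 14 N at the stop)
- pad_c_top (a point): centre of the upper face of the pad of stand_c, a cork disc 44 mm across on a 48 mm steel disc, together 14 mm thick; 72 mm above the bench at rest; moves with the pad
- tag_c (a joint): how far the tag of stand_c is pushed down, m: starts between 0 and 0.003, fully down at its stop 0.016; slides straight down against about 3 N of friction (more when pushed fast) and stays where it is left; negative = pulled up
- tag_c_top (a point): centre of the flat top of the tag of stand_c, a level thumb tab 18 mm along the stand's x, 28 mm along its y, 5 mm thick, on a thin plate in a wooden guide whose top is 45 mm above the bench; the tab's top is 72 to 75 mm above the bench at the start, 59 mm when fully down; moves with the tag
- tape_roll: bystander: roll of paper masking tape lying flat, 50 mm across, 22 mm high; origin at the middle of the underside. Loose; to be left alone
- offcut: bystander: square wood offcut standing up, 35 x 35 x 50 mm high; origin at the middle of the underside. Loose; to be left alone
- glue: bystander: white glue bottle, 54 mm across, 150 mm high; origin at the middle of the underside. Loose; to be left alone
- tin: bystander: small steel tin, 72 mm across, 60 mm high; origin at the middle of the underside. Loose; to be left alone
- tape_measure: bystander: grey tape measure, about 75 x 36 x 60 mm high; origin at the middle of the underside. Loose; to be left alone
- screwdriver: bystander: screwdriver with black handle, about 200 mm long, lying down; origin on its underside. Loose; to be left alone
- frame_corner: bystander: L-shaped glued frame corner of pale wood strips 30 mm high, legs 160 and 105 mm; origin on its underside. Loose; to be left alone
Not all that is in view belongs to the job. What is shaped like the stand_a but black or red is not meant.

How it is judged:
By the outcome, as a careful person would: the job done as asked, in the order asked, and still so for the second after the job is handed in, with the robot touching nothing.
It also fails if it takes over 54 s, if anything falls off the work surface, if the arm or the gripper's body presses on something with over 40 N, if the wrist force passes 120 N, or if a joint passes its speed limit or range.

## Working session

There is one attempt and no reset: what is moved stays moved. The work goes in short steps, each a Python script; the robot and the scene stay as the last script left them, time stands still between calls to the robot, and variables do not carry over. Pictures are saved under pics/ and viewed, and the job is handed in when it is done.

```bash
mkdir -p pics
python3 - <<'E'
from station import r
import cv2,numpy as np
s=r.sense();print(s['clock'],s['contact_force'],s['opening'])
for n in ['top','side']:
    d=r.snapshot(n);cv2.imwrite(f'pics/{n}0.png',d['frame'][:,:,::-1])
    print(n,d['fx'],d['fy'],d['cx'],d['cy'],d['dist_coeffs']);print(np.round(d['R'],3),d['t'])
    import pickle;pickle.dump(d,open(f'{n}0.pkl','wb'))
E
```

```text
0.0 [-0.61902297 -0.47678886  0.11431816] 0.08753832469212662
top 506.4342274089061 506.4342274089061 280.85468238428587 214.06506904662504 [0.00777522 0.         0.         0.         0.        ]
[[-0.011 -1.    -0.014]
 [-0.992  0.012 -0.126]
 [ 0.126  0.013 -0.992]] [7.77309712e-04 5.24421347e-01 1.21578450e+00]
side 501.86128199333604 501.86128199333604 284.51846700483486 216.92046314459915 [0.05902243 0.         0.         0.         0.        ]
[[-0.707 -0.707  0.013]
 [-0.405  0.39  -0.827]
 [ 0.579 -0.59  -0.562]] [0.37019215 0.28121388 1.23866268]
```

View pics/top0.png

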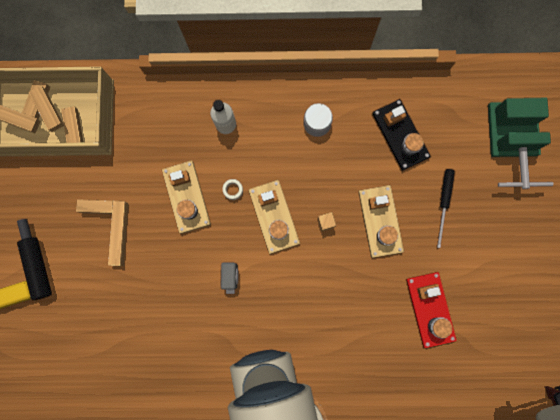

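View pics/side0.png

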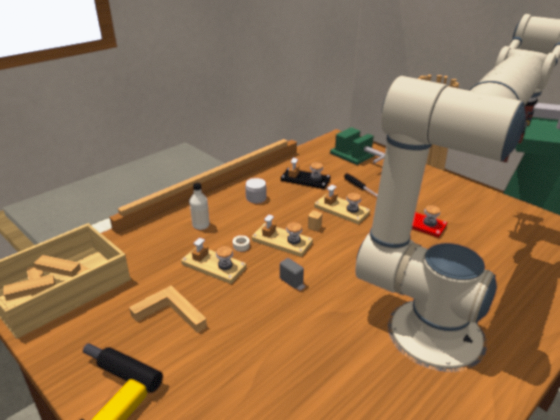

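The top view has five stand-like things. The plywood ones have their pads at (187,210), (279,232) and (387,236). The black stand at (401,134) and the red one at (430,310) are decoys. I choose the three plywood ones, left to right as in the picture, because left in the image is +y. Next is a close crop.

```bash
cat > h.py <<'E'
import numpy as np,cv2,pickle
def ray(d,u,v,z):
    K=np.array([[d['fx'],0,d['cx']],[0,d['fy'],d['cy']],[0,0,1]])
    p=cv2.undistortPoints(np.array([[[u,v]]],float),K,np.array(d['dist_coeffs']))[0,0]
    R=np.array(d['R']);c=-R.T@np.array(d['t']);w=R.T@np.array([p[0],p[1],1])
    return c+w*(z-c[2])/w[2]
def proj(d,X):
    K=np.array([[d['fx'],0,d['cx']],[0,d['fy'],d['cy']],[0,0,1]])
    return cv2.projectPoints(np.array(X,float).reshape(-1,1,3),cv2.Rodrigues(np.array(d['R']))[0],np.array(d['t'],float),K,np.array(d['dist_coeffs']))[0][:,0]
E
python3 - <<'E'
from h import *
d=pickle.load(open('top0.pkl','rb'));f=d['frame'][:,:,::-1]
c=np.hstack([cv2.resize(f[y-45:y+45,x-32:x+32],None,fx=4,fy=4,interpolation=cv2.INTER_NEAREST) for x,y in [(186,197),(273,217),(381,222)]])
cv2.imwrite('pics/crop0.png',c);print(c.shape)
hsv=cv2.cvtColor(f,cv2.COLOR_BGR2HSV)
# tags: bright unsaturated blobs ; plywood base
m=((hsv[...,1]<60)&(hsv[...,2]>150)).astype(np.uint8)
n,l,st,ce=cv2.connectedComponentsWithStats(m)
for i in range(1,n):
    if 15<st[i,4]<400 and 150<ce[i][1]<320: print('tag',ce[i].round(1),st[i], ray(d,*ce[i],.0735).round(4))
for px in [(186,210),(279,233),(387,237)]: print(px,f[px[1],px[0]],hsv[px[1],px[0]])
for px in [(175,195),(262,215),(368,220)]: print('ply',hsv[px[1],px[0]])
E
```

```text
(360, 768, 3)
tag [525.  169.1] [522 151   7  37 127] [ 0.6203 -0.5911  0.0735]
tag [176.  174.8] [170 170  13  10  92] [0.6182 0.2465 0.0735]
tag [232.2 188.6] [223 179  20  20 174] [0.5823 0.1105 0.0735]
tag [510.8 183.4] [500 182  23   3  50] [ 0.5861 -0.5551  0.0735]
tag [540.4 183.5] [530 183  23   2  43] [ 0.585  -0.6249  0.0735]
tag [267.  195.1] [261 190  13  11  94] [0.5654 0.027  0.0735]
tag [381.5 199.4] [376 195  13  10  94] [ 0.5516 -0.2466  0.0735]
tag [441.3 228.6] [438 209   7  39  66] [ 0.4799 -0.3849  0.0735]
tag [433.3 291.5] [427 287  14  10 105] [ 0.3331 -0.3589  0.0735]
(186, 210) [ 96 155 218] [ 15 143 218]
(279, 233) [ 83 133 188] [ 14 142 188]
(387, 237) [ 96 152 217] [ 14 142 217]
ply [ 19 115 217]
ply [ 19 116 218]
ply [ 20 112 225]
```

View pics/crop0.png

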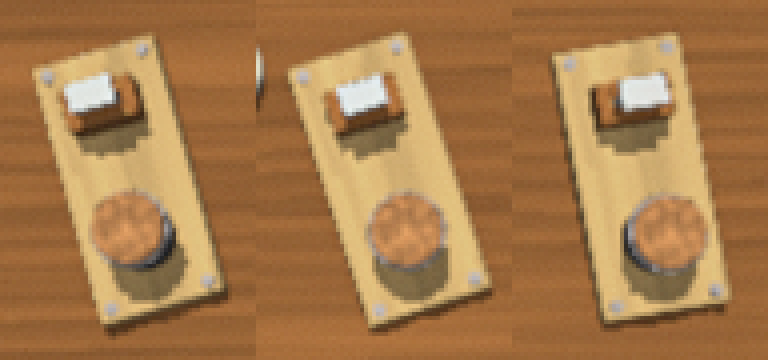

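The crop shows three pale plywood stands. On each the cork pad is at the lower end (nearer the robot) and the white tab at the upper end. Now the pad centres, with base geometry as a check.

Run:
```python
from h import *
d=pickle.load(open('top0.pkl','rb'));f=d['frame'][:,:,::-1]
hsv=cv2.cvtColor(f,cv2.COLOR_BGR2HSV).astype(int)
H,S,V=hsv[...,0],hsv[...,1],hsv[...,2]
tags=[(176,174.8),(267,195.1),(381.5,199.4)]
for (cx,cy),(x,y),t in zip([(186,197),(273,217),(381,222)],[(186.5,209),(279.5,232),(387.5,236)],tags):
    m=((H>=7)&(H<=16)&(S>110)&(S<175)&(V>165)).astype(np.uint8)
    w=np.zeros_like(m);cv2.circle(w,(int(x),int(y)),14,1,-1);m&=w
    m=cv2.morphologyEx(m,cv2.MORPH_OPEN,np.ones((3,3),np.uint8))
    c=max(cv2.findContours(m,cv2.RETR_EXTERNAL,cv2.CHAIN_APPROX_NONE)[0],key=cv2.contourArea)
    e=cv2.fitEllipse(cv2.convexHull(c)); P=ray(d,*e[0],.072)
    # base outline
    b=((H>=17)&(H<=24)&(S>70)&(S<150)&(V>100)).astype(np.uint8)
    w=np.zeros_like(b);w[cy-45:cy+45,cx-32:cx+32]=1;b&=w
    bc=max(cv2.findContours(b,cv2.RETR_EXTERNAL,cv2.CHAIN_APPROX_NONE)[0],key=cv2.contourArea)
    wb=np.array([ray(d,*p[0],.018)[:2] for p in bc],np.float32)
    rc=cv2.minAreaRect(wb*1000);box=cv2.boxPoints(rc)
    T=ray(d,*t,.0735); ang=np.degrees(np.arctan2(*(T-P)[1::-1]))
    L=[(box[1]-box[0]),(box[2]-box[1])];L=max(L,key=np.linalg.norm)
    a=np.arctan2(L[1],L[0]); a=a if abs(a)<np.pi/2 else a-np.sign(a)*np.pi
    u=np.array([np.cos(a),np.sin(a)]);C=np.array(rc[0])/1000
    print('ell',np.round(e[1],1),np.array(e[0]).round(1),'P',P.round(4),'T',T.round(4),'PT',np.linalg.norm(T-P).round(4),ang.round(1),
     '\n  rect',np.round(rc[1],1),np.degrees(a).round(1),C.round(4),'padpred',(C-.04*u).round(4),'tagpred',(C+.045*u).round(4), 'r',np.hypot(*P[:2]).round(3),np.hypot(*T[:2]).round(3))
```

```text
ell [16.5 17.3] [185.  208.1] P [0.5368 0.2238 0.072 ] T [0.6181 0.2465 0.0735] PT 0.0844 15.6 
  rect [171.6  81.5] 16.2 [0.5749 0.234 ] padpred [0.5365 0.2229] tagpred [0.6181 0.2466] r 0.582 0.665
ell [16.6 17. ] [278.2 228.9] P [0.484  0.0008 0.072 ] T [0.5655 0.0269 0.0735] PT 0.0856 17.7 
  rect [171.8  80.9] 17.6 [0.5219 0.0131] padpred [0.4838 0.0011] tagpred [0.5648 0.0267] r 0.484 0.566
ell [17.  17.4] [388.3 234.5] P [ 0.4674 -0.2599  0.072 ] T [ 0.5515 -0.2465  0.0735] PT 0.0852 9.1 
  rect [171.   82.1] 9.4 [ 0.5068 -0.2531] padpred [ 0.4673 -0.2596] tagpred [ 0.5512 -0.2458] r 0.535 0.604
```

The geometry agrees: pad-to-tag is 84–86 mm against 85 nominal, and the bases measure 171×81 mm. I'll close the fingers and press the left pad.

```bash
cat >> h.py <<'E'
TIP=.182
STANDS=[((.5367,.2235),(.6181,.2465),15.9),((.4839,.0009),(.5652,.0268),17.6),((.4674,-.2598),(.5514,-.2462),9.3)]
def S(r,msg,f0=0):
    s=r.sense();f=np.array(s['contact_force'])-f0
    print(msg,'t%.2f'%s['clock'],'tip',(np.array(s['tcp_pos'])-[0,0,TIP]).round(4),'F',f.round(2));return s
def over(r,p,yaw,z=.21):
    r.reach([p[0],p[1],z+TIP],[180,0,yaw])
def press(r,i):
    (x,y),_,a=STANDS[i]
    r.servo_line([x,y,.079+TIP],speed=.12); r.wait(.3)
    f0=np.array(r.sense()['contact_force']); S(r,'above',f0)
    for z in (.0695,.067,.0635):
        r.servo_line([x,y,z+TIP],speed=.02); r.wait(.3); S(r,'press %.4f'%z,f0)
    r.servo_line([x,y,.079+TIP],speed=.04); r.wait(.2); S(r,'back',f0)
    r.servo_line([x,y,.13+TIP],speed=.12)
E
python3 - <<'E'
from station import r
from h import *
r.grab(5); S(r,'grab')
print(r.sense()['opening'])
p,_,a=STANDS[0]
over(r,p,a); S(r,'over'); press(r,0); S(r,'end')
d=r.snapshot('top');cv2.imwrite('pics/top1.png',d['frame'][:,:,::-1])
E
```

```text
grab t1.44 tip [ 0.1536 -0.58    0.2226] F [-0.54 -0.64  0.11]
0.00023973487419691464
over t4.56 tip [0.537  0.2228 0.21  ] F [ 0.7  -1.01  0.52]
above t6.10 tip [0.5368 0.2235 0.0795] F [0. 0. 0.]
press 0.0695 t7.03 tip [0.5367 0.2235 0.0696] F [ 0.69 -0.42  1.15]
press 0.0670 t7.60 tip [0.5367 0.2235 0.0671] F [-0.71 -1.05  3.59]
press 0.0635 t8.22 tip [0.5367 0.2235 0.064 ] F [-1.31 -0.26  5.87]
back t8.97 tip [0.5366 0.2235 0.0784] F [-0.23 -0.91 -0.71]
end t9.54 tip [0.5367 0.2235 0.1298] F [-0.52  0.15  0.3 ]
```

View pics/top1.png

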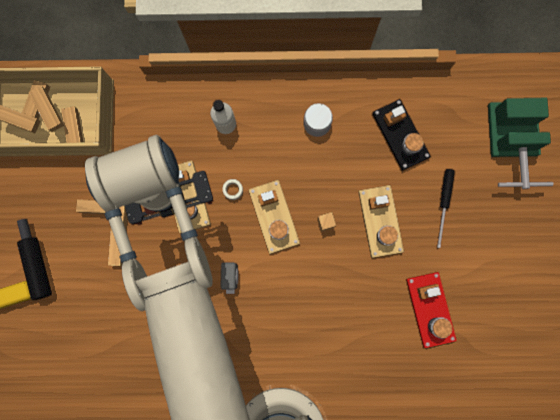

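The arm is over the left stand and nothing else is disturbed. The left pad pushed back with about 5.9 N at roughly 8 mm, so it looks stiff. Readings carry about ±0.7 N of noise, so I'll average on the next two.

```bash
cat >> h.py <<'E'
def F(r,n=6):
    o=[]
    for _ in range(n): o.append(r.sense()['contact_force']);r.wait(.06)
    return np.mean(o,0)
def press2(r,i):
    (x,y),_,a=STANDS[i]
    r.servo_line([x,y,.079+TIP],speed=.12); r.wait(.2)
    f0=F(r)
    for z in (.067,.0635):
        r.servo_line([x,y,z+TIP],speed=.02); r.wait(.2); print('meanF',(F(r)-f0).round(2)); S(r,'press %.4f'%z,f0)
    r.servo_line([x,y,.079+TIP],speed=.04); r.wait(.2); print('back',(F(r,3)-f0).round(2))
    r.servo_line([x,y,.15+TIP],speed=.15)
E
python3 - <<'E'
from station import r
from h import *
t=r.sense()['tcp_pos']; r.servo_line([t[0],t[1],.16+TIP],speed=.15)
for i in (1,2):
    p,_,a=STANDS[i]
    over(r,p,a,.16); S(r,'over %d'%i); press2(r,i); S(r,'end')
E
```

```text
over 1 t10.85 tip [0.4841 0.0014 0.1595] F [-0.24  0.58  0.25]
meanF [ 0.32 -0.25  1.72]
press 0.0670 t13.53 tip [0.4839 0.0009 0.0671] F [ 0.87 -0.32  1.73]
meanF [0.09 0.08 2.8 ]
press 0.0635 t14.40 tip [0.4839 0.0009 0.0636] F [0.37 0.11 3.14]
back [-0.1  -0.08 -0.13]
end t15.94 tip [0.4838 0.0009 0.1493] F [-0.15  0.65 -0.29]
over 2 t16.97 tip [ 0.4676 -0.259   0.1594] F [-0.63 -0.15 -0.4 ]
meanF [-1.66  0.26  5.32]
press 0.0670 t19.64 tip [ 0.4674 -0.2598  0.0674] F [-0.3   0.74  4.77]
meanF [-2.48  1.3   8.12]
press 0.0635 t20.52 tip [ 0.4674 -0.2598  0.0646] F [-2.81  1.3   7.95]
back [-0.15  0.32 -0.48]
end t22.06 tip [ 0.4673 -0.2598  0.1493] F [-0.73  0.26 -0.23]
```

The middle pad is clearly the softest: 2.8 N against 5.9 and 8.1 N. Now I push the middle tag down.

Run:
```python
from station import r
from h import *
_,(x,y),a=STANDS[1]
over(r,(x,y),a,.16); S(r,'over')
r.servo_line([x,y,.080+TIP],speed=.12); r.wait(.2); f0=F(r)
for z in (.066,.061,.0595,.0585,.0575,.0565,.0555,.0545):
    r.servo_line([x,y,z+TIP],speed=.02); r.wait(.15); f=F(r,3)-f0; print(f.round(2)); S(r,'z %.4f'%z,f0)
    if f[2]>11: break
r.servo_line([x,y,.085+TIP],speed=.05)
r.servo_line([x,y,.18+TIP],speed=.2)
r.reach([.40,.02,.24+TIP],[180,0,a]) if r.inverse_kinematics([.40,.02,.24+TIP],[180,0,a]) is not None else None
S(r,'end')
for n in ['top','side','wrist']:
    d=r.snapshot(n);pickle.dump(d,open(f'{n}2.pkl','wb'));cv2.imwrite(f'pics/{n}2.png',d['frame'][:,:,::-1])
```

```text
over t23.22 tip [0.5651 0.0259 0.1595] F [ 0.62 -0.24  0.64]
[0.51 0.29 0.59]
z 0.0660 t25.76 tip [0.5652 0.0268 0.0658] F [0.56 0.73 1.16]
[0.39 0.6  0.24]
z 0.0610 t26.48 tip [0.5652 0.0268 0.0608] F [0.22 0.34 0.02]
[0.97 0.65 1.15]
z 0.0595 t27.06 tip [0.5653 0.0268 0.0596] F [0.49 0.67 1.25]
[-0.95  0.16  5.61]
z 0.0585 t27.63 tip [0.5652 0.0268 0.0593] F [-0.73  0.28  5.87]
[-3.32  0.18  9.84]
z 0.0575 t28.21 tip [0.5652 0.0268 0.0593] F [-2.86  0.85 10.25]
[-5.28  0.84 13.52]
z 0.0565 t28.78 tip [0.5652 0.0268 0.0592] F [-5.57  0.38 14.68]
end t30.86 tip [0.4005 0.02   0.2385] F [0.45 0.02 0.41]
```

Run:
```python
from h import *
d=pickle.load(open('side2.pkl','rb'));f=d['frame'][:,:,::-1]
cv2.imwrite('pics/side2c.png',cv2.resize(f[170:290,170:390],None,fx=3.6,fy=3.6,interpolation=cv2.INTER_CUBIC))
```

```text
(no output)
```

View pics/side2c.png

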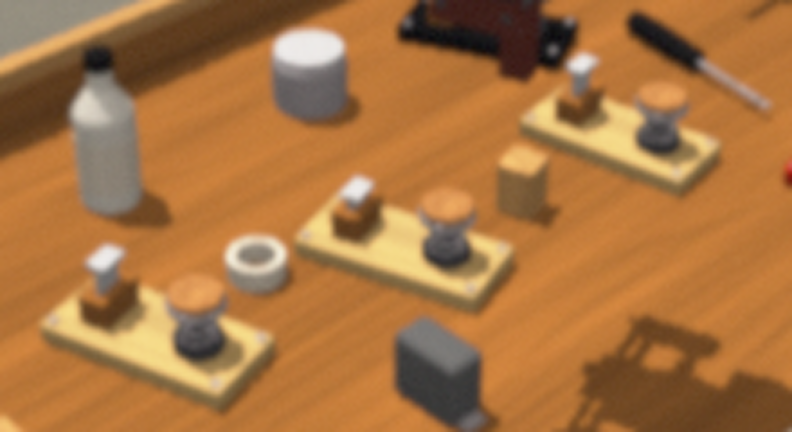

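View pics/wrist2.png

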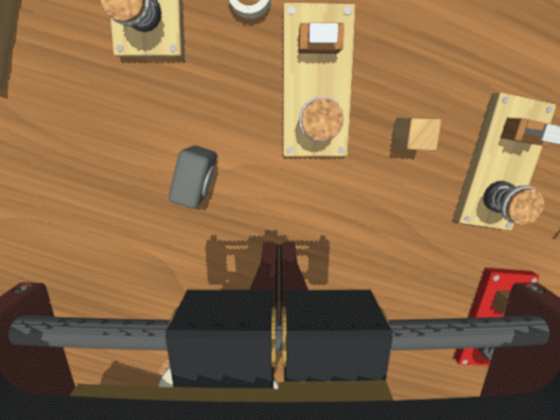

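The side crop shows the middle tab at (355,190) sitting just above its guide. The left tab (105,260) and right tab (580,65) still stand high, and all three pads are up. The wrist view shows the middle tab at (323,33), low in its guide. During the push, the force rose from about 1 to 13.5 N while the tip stayed at 59.2 mm, so the tag hit its hard stop.

Run:
```python
from station import r
print(r.hand_in())
```

```text
the job is handed in; nothing more can be done
None
```

I pressed the three plywood stands' pads about 8 mm each, from left to right, and the middle one is the softest. I then pushed the middle stand's tag down to its stop, drew back and handed in about 31 s into the 54 s limit.

| Pad | Push-back at about 8 mm |
|---|---|
| Left | 5.9 N |
| Middle | 2.8 N |
| Right | 8.1 N |

- **Force readings:** the left pad's value is a single reading with about ±0.7 N of noise. The middle and right values are averages.
- **Pads:** the force went back to about zero after each press, and all three pads are up in the last pictures.
- **Middle tag:** it stopped at 59.2 mm (nominal 59) and stayed there while the force rose to 13.5 N, with about 5 N of sideways force as well.
- **Rest of the bench:** the last side and wrist pictures show the left and right tags still up and no sign that nearby loose items moved. I did not compare every item's position before and after.

No check failed or disagreed.

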